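Gauge a screw cap and sort it

ROBOT

A 6-joint arm with a two-finger parallel gripper is mounted at the origin on the work surface. World frame = base frame: x ahead of the robot, y to its left, z up, the work surface at z = 0. Lengths are in m, angles in rad, forces in N, time in s.
With the tool pointing down it reaches from about 0.25 to 0.725 m from the base axis. Payload 4 kg.
Tool frame: the origin (TCP) lies between the finger pads; the fingertips stand 8 mm ahead of it and the grasp point (between the pads) lies 11 mm behind it (bot.tip_reach is the distance from the TCP to the fingertips, in m); z points along the fingers, y is the line along which they close (so a half turn about z gives the same grasp; the last joint's range is limited). The gripper opens to 85 mm and grips with 20 to 120 N. Pads are 22 mm wide; open, the fingers measure 114 mm over their backs; the gripper's body (76 mm by 85 mm) begins 54 mm behind the grasp point. The pads swing forward as they close: fully open they stand 13 mm farther back than shut.
Start: joints at [1.291, 0.241, 0.005, 1.335, 0, 1.571], TCP at [0.138, 0.481, 0.239] pointing down, gripper open.
Joint ranges: [-2.72, 2.72], [-1.05, 1.87], [-1.09, 1.28], [-1.99, 2.15], [-1.42, 1.44], [-3.14, 3.14]. Speed limits (rad/s): [2.79, 2.79, 3.14, 3.14, 3.14, 3.14].

INTERFACE

Orientations are given as a unit quaternion [x, y, z, w].
In Python, from workcell import bot gives the robot as it stands.
- The arm moves only by the tool move_arm, never from a script. Its argument "deltas" is a list of rows, each a list of 7 numbers: the opening, from 0 (shut) to 1 (fully open), then the shift along the tool's x, y, z in mm, then the turn, a rotation vector about the tool's x, y, z in degrees. In form: [[gripper, tx, ty, tz, ax, ay, az], ...]. A call has 1 to 10 rows; each row shifts and turns the commanded pose from where the row before left it, along the tool's axes as they then stand; what a row does not reach is not made up. A row lasts 1/12 s, in which the tool goes at most 41.7 mm and 7.16 degrees, less where a joint would pass 70% of its speed; a pose out of reach is approached as far as the arm can. A call is refused whole if a number of a shift passes 41.7 or a number of a turn 7.16, either way. A call with a gripper value outside its range is refused whole. The fingers move at their own pace and stop on an object; the grip force is fixed at half the most. Time passes only in rows, so rows that do not move let the fingers close. It gives the time, the measured TCP pose, the force, the opening and the grip force at its end, in the units of the state.
- bot.get_obs(): the state, without advancing time (a new reading comes with each control period).
- bot.camera(name): name is "side" or "top" or "wrist"; returns the picture (400x640x3 uint8, blue, green, red); there is no depth.
- bot.calibration(name): a dict with "K" (3x3 intrinsics, pixels), "position" and "orientation" of the camera in the world. Camera axes: x right, y down, z forward; pixel columns grow to the right and rows downward; lengths in m; the calibration is good to about 2 mm. The wrist camera is an equidistant fisheye: a pixel r from the principal point sees the ray r / f radians off the axis. A picture is of the moment at which its call begins: read the wrist's pose just before it. calibration takes no time and is no camera call; for the wrist camera it gives the pose at the moment of the call.
- bot.job_done(): hands the job in; it is judged then, once.
Trained networks look in the newest picture that a camera, given by its name, has taken for a name from the list of things; names that differ only in an ending like _2 or _b are one class to them, and where a whole thing is asked for, a point or a joint stands for the part that bears it (a point fixed in the world has none). Each returns a list of dicts, best first, with "conf" (0 to 1); they miss things now and then, are a little off and sometimes report something else, mostly with a low value. They report only what shows in the picture. A call takes as long as a camera call. They do not tell look-alikes from the thing itself.
- bot.outline_of(query, camera): "pixels" (400x640 bool, what is visible of it) and "rect" ([left, top, width, height] in pixels, round what is visible of it).
The state is a dict: "clock": time; "joint_pos": joint angles; "joint_vel": joint speeds; "tau": joint torques, N m; "eef_pos": TCP position; "tool_rot": TCP orientation; "ft_force": force on the tool from outside, world axes, zero at the start; "ft_torque": the same for the moment, N m; "grip_width": finger opening in m; "grasp_force": force on a finger pad.
Only numpy, scipy, OpenCV 4.12 (cv2) and the standard library are available. Lean on these libraries where they do the work, as an engineer would, in place of code of your own. Each camera call takes 0.05 s, during which the arm holds its last target. There are 200 camera calls.

TASK

Screw the cap that stands on the cork mat clockwise onto the threaded gauge as far as it will go. If it turns fully home, with its rim down on the gauge's shoulder, unscrew it and stand it upright in the round dish; if it stops short, unscrew it and stand it upright in the square tray. Leave the other cap on the white stock plate and everything else where it is.

Things in the scene. Friction and masses are not known exactly. Their poses are not given: they have to be found in the camera images.
- cap_1_mid (a point): One of two look-alike aluminium screw caps standing mouth down, 48 mm diameter, 46 mm tall, plain round side, 120 g nominal. Point: on its axis, half-way up (23 mm above the rim). z up; x along the straight dark rib on its top (44 x 6 mm, 2.5 high). Two thread lugs inside the mouth lie in line with the rib's ends: same after half a turn. Which cap is on the mat varies; faults cannot be seen.
- cap_2_mid (a point): One of two look-alike aluminium screw caps standing mouth down, 48 mm diameter, 46 mm tall, plain round side, 120 g nominal. Point: on its axis, half-way up (23 mm above the rim). z up; x along the straight dark rib on its top (44 x 6 mm, 2.5 high). Two thread lugs inside the mouth lie in line with the rib's ends: same after half a turn. Which cap is on the mat varies; faults cannot be seen.
- gauge_seat (a point): Fixed steel thread gauge on a plate 90 (its x) x 70 x 10 mm. Point: on its upright axis, top of the round shoulder (58 mm diameter, 22 mm above the table) where a good cap's rim rests: a fully home cap has its middle point 23 mm above this one. A faulty cap's bore is too shallow: it stops with its rim 5 mm above the shoulder (middle 28 mm above this point), then binds if turned on.
- gauge_nose (a point): Tip of the gauge post, 28.5 mm above the shoulder, tapered over the top 5 mm. Right-hand two-start thread, 37 mm outer diameter (1.3 mm radial play in the cap), from 24.5 mm above the shoulder down; 28 mm of travel per full turn, 2 mm axial play; a cap goes down when turned clockwise seen from above. Same axes as the gauge; the threads start at its +x and -x sides and wind down clockwise.
- gauge_start (a point): Easiest starting direction: 40 mm out from the gauge axis at shoulder height, 30 degrees anticlockwise of its x. A cap lowered with its rib along this line rests with its middle about 34 mm above the seat point, about 140 degrees from home (a faulty cap stops after 75 to 105), and lifts straight off when turned back there. Any other angle also starts, with up to 300 degrees of turning.
- mat_top (a point): Fixed cork mat, 100 x 100 mm, 4 mm thick. Point: centre of its top face. The cap to be gauged stands on it within 15 mm of the centre.
- stock_plate_top (a point): Fixed white laminate plate, 120 mm along its x and 90 mm along y, 4 mm thick. Point: centre of its top face. The cap to be left alone stands on it.
- dish_top (a point): Fixed round steel dish for caps that turn fully home: 128 mm outer diameter, rim 13 mm above the table, wall 3 mm. Point: centre of its inner floor, 4 mm above the table.
- tray_top (a point): Fixed square steel tray for caps that stop short: 124 x 124 mm, rim 13 mm above the table, wall 3 mm. Point: centre of its inner floor, 3 mm above the table.
- objective_mark (a point): Brass microscope objective standing, 32 mm diameter, 45 mm tall. Bystander, to be left where it is. Point: its middle height above its origin.
- oil_bottle_mark (a point): Small amber glass bottle standing, 28 mm diameter, 55 mm tall. Bystander, to be left where it is. Point: its middle height above its origin.
- culture_dish_mark (a point): Shallow white dish, 60 mm diameter, 14 mm tall. Bystander, to be left where it is. Point: its middle height above its origin.
- lens_ring_mark (a point): Aluminium ring lying flat, 42 mm diameter, 8 mm tall. Bystander, to be left where it is. Point: its middle height above its origin.
- wrench_mark (a point): Steel wrench lying flat, 140 mm long along its x. Bystander, to be left where it is. Point: its middle height above its origin.
- screwdriver_mark (a point): Screwdriver lying flat, 160 mm long along its x. Bystander, to be left where it is. Point: its middle height above its origin.
Mind the look-alikes: they are no part of the job. Leave any yellow look-alike of the part that bears dish_top alone. What is shaped like the part that bears cap_2_mid but red is not meant.

How it is judged:
On the way:
1. the cap from the mat is screwed onto the gauge as far as it will go: a good cap until its rim is within 1.5 mm of the shoulder, a faulty one to within 2 mm of its stop (((horizontal distance between cap_1_mid and gauge_seat below 0.003 m and z of cap_1_mid in the frame of gauge_seat between 0.018 and 0.0245 m and angle between cap_1_mid's own z axis and vertical below 0.06 rad) or (horizontal distance between cap_2_mid and gauge_seat below 0.003 m and z of cap_2_mid in the frame of gauge_seat between 0.018 and 0.03 m and angle between cap_2_mid's own z axis and vertical below 0.06 rad))), for 0.2 s.
At the end, for the whole second after the job is handed in: The gauged cap stands upright (0.1 rad), at rest on the floor of the round dish if it turned fully home (axis within 36 mm of the centre), or of the square tray if it stopped short (within 50 mm). The other cap is upright on the stock plate, within 20 mm of its start ((((horizontal distance between cap_1_mid and dish_top below 0.036 m and z of cap_1_mid in the frame of dish_top between 0.02 and 0.026 m and angle between cap_1_mid's own z axis and vertical below 0.1 rad and linear speed of cap_1 below 0.02 m/s) and (distance of cap_2_mid from where it was at the start of the episode below 0.02 m and horizontal distance between cap_2_mid and stock_plate_top below 0.04 m and angle between cap_2_mid's own z axis and vertical below 0.1 rad)) or ((horizontal distance between cap_2_mid and tray_top below 0.05 m and z of cap_2_mid in the frame of tray_top between 0.02 and 0.026 m and angle between cap_2_mid's own z axis and vertical below 0.1 rad and linear speed of cap_2 below 0.02 m/s) and (distance of cap_1_mid from where it was at the start of the episode below 0.02 m and horizontal distance between cap_1_mid and stock_plate_top below 0.04 m and angle between cap_1_mid's own z axis and vertical below 0.1 rad)))); the robot touches nothing.
It fails at once if a bystander is moved more than 30 mm (distance of any of objective_mark, oil_bottle_mark, culture_dish_mark, lens_ring_mark, wrench_mark, screwdriver_mark from where it was at the start of the episode above 0.03 m).
It fails at once if the cap on the stock plate is taken away from it (horizontal distance between each of cap_1_mid, cap_2_mid and stock_plate_top above 0.06 m).
It also fails if it takes over 67 s, if anything falls off the work surface, if the arm or the gripper's body presses on something with over 40 N, if the wrist force passes 120 N, or if a joint passes its speed limit or range.

## Working session

There is one attempt and no reset: what is moved stays moved. The work goes in short steps, Python scripts to look and compute and a tool call to move; the robot and the scene stay as the last step left them, time stands still between calls to the robot, and variables do not carry over. Pictures are saved under pics/ and viewed, at most 10 in all, crops included, and the job is handed in when it is done.

Besides the shell and the picture viewer there is one more tool, called after "Emit:" as name([rows], argument=value, ...), one row to a line, values as JSON. move_arm: Moves the arm, as the interface text tells. Its arguments: {"type":"object","properties":{"deltas":{"type":"array","items":{"type":"array","items":{"type":"number"}}}},"required":["deltas"]}

```bash
ls; mkdir -p pics; cat > h.py <<'E'
import numpy as np, cv2
from scipy.spatial.transform import Rotation as R
from workcell import bot
def ray(cam,px):
    c=bot.calibration(cam);K=np.array(c["K"]);px=np.atleast_2d(np.array(px,float))
    d=np.c_[(px[:,0]-K[0,2])/K[0,0],(px[:,1]-K[1,2])/K[1,1],np.ones(len(px))]
    return np.array(c["position"]),d@R.from_quat(c["orientation"]).as_matrix().T
def at_z(cam,px,z):
    p,d=ray(cam,px);return p+d*((z-p[2])/d[:,2])[:,None]
def proj(cam,X):
    c=bot.calibration(cam);K=np.array(c["K"])
    q=(np.atleast_2d(X)-np.array(c["position"]))@R.from_quat(c["orientation"]).as_matrix()
    return (q/q[:,2:])@K.T
E
python3 - <<'E'
from h import *
for n in ("top","side"):
    im=bot.camera(n);cv2.imwrite(f"pics/{n}0.png",im)
    c=bot.calibration(n);print(n,np.round(c["position"],3),np.round(R.from_quat(c["orientation"]).as_matrix(),2).tolist(),np.array(c["K"])[0])
hs=dict(cap_1_mid=.05,gauge_seat=.01,mat_top=.004,stock_plate_top=.004,dish_top=.013,tray_top=.013,objective_mark=.04,oil_bottle_mark=.05,culture_dish_mark=.014,lens_ring_mark=.008,wrench_mark=.005,screwdriver_mark=.01)
for q,z in hs.items():
    for o in bot.outline_of(q,"top")[:4]:
        if o["conf"]<.2: continue
        r=o["rect"];c=(r[0]+r[2]/2,r[1]+r[3]/2)
        print(q,round(o["conf"],2),r,np.round(at_z("top",c,z)[0],3))
print(bot.get_obs())
E
```

```text
pics
top [0.331 0.002 1.506] [[0.02, -0.99, 0.14], [-1.0, -0.01, 0.01], [-0.01, -0.14, -0.99]] [513.88255406   0.         313.90325662]
side [0.165 1.079 0.751] [[-0.95, -0.16, 0.27], [-0.31, 0.49, -0.81], [-0.01, -0.85, -0.52]] [459.58132795   0.         321.67837863]
cap_1_mid 0.75 [230.7, 151.8, 21.7, 17.2] [0.634 0.232 0.05 ]
gauge_seat 0.97 [302.9, 193.6, 29.8, 31.1] [0.5  0.01 0.01]
gauge_seat 0.75 [216.4, 207.8, 44.6, 45.0] [0.434 0.239 0.01 ]
mat_top 0.56 [397.4, 217.0, 38.8, 35.1] [ 0.43  -0.28   0.004]
stock_plate_top 0.57 [223.2, 144.6, 33.8, 43.1] [0.626 0.243 0.004]
dish_top 0.92 [211.9, 273.1, 41.0, 40.2] [0.254 0.25  0.013]
dish_top 0.89 [152.2, 254.0, 41.5, 40.4] [0.305 0.423 0.013]
dish_top 0.71 [214.8, 208.5, 45.7, 43.1] [0.435 0.242 0.013]
tray_top 0.79 [393.2, 146.1, 51.6, 46.9] [ 0.621 -0.287  0.013]
objective_mark 0.6 [315.4, 144.6, 9.6, 11.2] [0.669 0.005 0.04 ]
oil_bottle_mark 0.46 [276.1, 142.9, 7.2, 14.0] [0.666 0.122 0.05 ]
culture_dish_mark 0.67 [449.9, 201.1, 18.4, 22.8] [ 0.495 -0.401  0.014]
wrench_mark 0.85 [164.8, 187.9, 17.0, 42.7] [0.494 0.435 0.005]
screwdriver_mark 0.71 [323.9, 119.8, 25.0, 6.4] [ 0.76  -0.042  0.01 ]
{'clock': 0.7, 'joint_pos': array([ 1.29100210e+00,  2.40552125e-01,  5.01150106e-03,  1.33520209e+00,
       -9.82981894e-06,  1.57078689e+00]), 'joint_vel': array([-4.46851688e-04, -3.19758768e-04,  1.66695709e-03, -5.71100836e-04,
       -2.27035411e-04,  2.79446872e-05]), 'tau': array([-6.08641694e-04, -3.72076178e+01,  2.52643454e+01,  9.89429100e-04,
       -2.16292187e-04,  9.01982787e-06]), 'eef_pos': array([0.13808291, 0.48055944, 0.2393348 ]), 'tool_rot': array([1.39436563e-01, 9.90231005e-01, 2.58600491e-05, 8.60506154e-06]), 'ft_force': array([ 0.20464366,  0.38279982, -0.25711757]), 'ft_torque': array([0.00707943, 0.02603184, 0.02484894]), 'grasp_force': 0.0, 'grip_width': 0.0850321403314738}
```

View pics/top0.png

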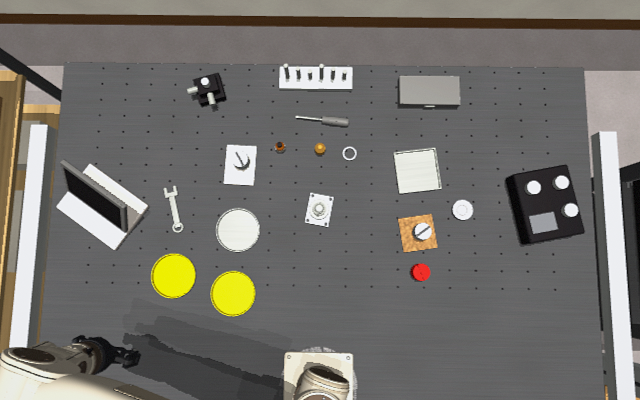

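View pics/side0.png

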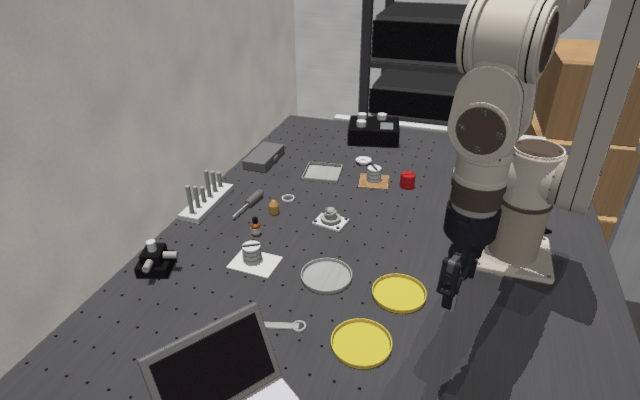

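The top view shows two matching metal caps: one on the cork mat at px (422,232), and one on the white plate at (241,160), which stays where it is. The red cap at (420,272) is a decoy. The gauge is at (319,208), the steel dish at (238,230), and the yellow dishes at (173,276) and (233,293) are also decoys. The tray is at (417,171). The side view agrees with this. I'll stop over the gauge first, since it is on the way.

Emit:
move_arm([
  [1,-31.7,-23.5,0,0,0,0],
  [1,-31.7,-23.5,0,0,0,0],
  [1,-31.7,-23.5,0,0,0,0],
  [1,-31.7,-23.5,0,0,0,0],
  [1,-31.7,-23.5,0,0,0,0],
  [1,-31.7,-23.5,0,0,0,0],
  [1,-31.7,-23.5,0,0,0,0],
  [1,-31.7,-23.5,0,0,0,0],
  [1,-31.7,-23.5,0,0,0,0],
  [1,-31.7,-23.5,0,0,0,0],
])

```text
clock: 1.53
eef_pos: [0.3787, 0.1655, 0.2397]
tool_rot: [0.139, 0.99, 0.0, 0.0]
ft_force: [-0.0, 0.6, -0.6]
grip_width: 0.0854
grasp_force: 0.0
```

Emit:
move_arm([
  [1,-31.7,-23.5,0,0,0,0],
  [1,-31.7,-23.5,0,0,0,0],
  [1,-31.7,-23.5,0,0,0,0],
  [1,-31.7,-23.5,0,0,0,0],
  [1,-31.7,-23.5,0,0,0,0],
  [1,0,0,0,0,0,0],
  [1,0,0,0,0,0,0],
])

```text
clock: 2.12
eef_pos: [0.4984, 0.0087, 0.2387]
tool_rot: [0.141, 0.99, 0.0, -0.0]
ft_force: [-0.0, 1.4, -0.3]
grip_width: 0.0852
grasp_force: 0.0
```

```bash
cat >> h.py <<'E'
def wproj(cal,X):
    K=np.array(cal["K"]);q=(X-np.array(cal["position"]))@R.from_quat(cal["orientation"]).as_matrix()
    rxy=np.hypot(q[...,0],q[...,1]);th=np.arctan2(rxy,q[...,2]);s=th/np.maximum(rxy,1e-9)
    return np.stack([K[0,0]*q[...,0]*s+K[0,2],K[1,1]*q[...,1]*s+K[1,2]],-1)
def ortho(im,cal,cx,cy,z,half=.06,n=480):
    "image up = +x world, left = +y world"
    t=np.linspace(half,-half,n);gx,gy=np.meshgrid(cx+t,cy+t,indexing="ij")
    m=wproj(cal,np.stack([gx,gy,np.full_like(gx,z)],-1)).astype(np.float32)
    return cv2.remap(im,m,None,cv2.INTER_CUBIC)
def snap(name):
    bot.get_obs();cal=bot.calibration("wrist");im=bot.camera("wrist")
    np.savez(f"pics/{name}.npz",im=im,**{k:np.array(cal[k]) for k in("K","position","orientation")})
    cv2.imwrite(f"pics/{name}.png",im);return im,cal
E
python3 - <<'E'
from h import *
print(bot.tip_reach)
im,cal=snap("w1");print(cal["K"],cal["position"],np.round(R.from_quat(cal["orientation"]).as_matrix(),3))
for q in("gauge_seat",):
    for o in bot.outline_of(q,"wrist"):print(o["conf"],o["rect"])
g=ortho(im,cal,.5,.01,.01,n=400)
t=cv2.imread("pics/top0.png")[145:285,380:480]
cv2.imwrite("pics/v1.png",np.hstack([g,cv2.resize(t,(285,400),interpolation=cv2.INTER_CUBIC)]))
E
```

```text
0.008
[[309.70691629   0.         318.16721418]
 [  0.         309.70691629 200.14451957]
 [  0.           0.           1.        ]] [0.41966851 0.03135639 0.3739632 ] [[ 0.28   0.911  0.304]
 [ 0.96  -0.266 -0.088]
 [ 0.001  0.316 -0.949]]
0.92 [283.1, 130.8, 62.8, 79.0]
```

View pics/v1.png

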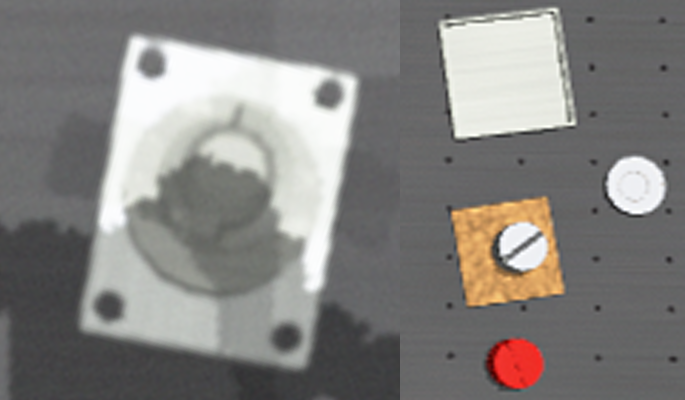

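The gauge plate measures 89 x 69 mm, as it should. Its centre is about (0.499, 0.004) and its x axis about -9.3°. The enlarged crop shows the metal cap on cork at crop px (522,247), with its rib at about 128°. The red one at (516,363) stands off the mat and isn't meant. I'll move over the mat with a yaw of 90°.

Emit:
move_arm([
  [1,-1.5,-37.8,0,0,0,0],
  [1,-1.5,-37.8,0,0,0,0],
  [1,-1.5,-37.8,0,0,0,0],
  [1,-1.5,-37.8,0,0,0,0],
  [1,-1.5,-37.8,0,0,0,0],
  [1,-1.5,-37.8,0,0,0,0],
  [1,-1.5,-37.8,0,0,0,0],
  [1,-1.5,-37.8,0,0,0,0],
])

```text
clock: 2.88
eef_pos: [0.4253, -0.2831, 0.2399]
tool_rot: [0.138, 0.99, 0.0, 0.0]
ft_force: [1.1, -0.6, -0.4]
grip_width: 0.0856
grasp_force: 0.0
```

Emit:
move_arm([
  [1,0,0,0,0,0,-5.4],
  [1,0,0,0,0,0,-5.4],
  [1,0,0,0,0,0,-5.4],
  [1,0,0,0,0,0,0],
  [1,0,0,0,0,0,0],
])

```text
clock: 3.3
eef_pos: [0.426, -0.2821, 0.2396]
tool_rot: [-0.001, 1.0, 0.0, 0.0]
ft_force: [0.4, -0.5, -0.3]
grip_width: 0.0858
grasp_force: 0.0
```

```bash
python3 - <<'E'
from h import *
im,cal=snap("w2");o=bot.get_obs();print(o["eef_pos"],o["tool_rot"],cal["position"],o["joint_pos"])
for q in bot.outline_of("cap_1_mid","wrist"):print(q["conf"],q["rect"])
cv2.imwrite("pics/v2.png",np.hstack([ortho(im,cal,.425,-.285,.05,n=400),ortho(im,cal,.425,-.285,.004,n=400)]))
E
```

```text
[ 0.42599882 -0.28221691  0.23959173] [-1.40988414e-03  9.99999000e-01 -1.25436650e-05  1.06760326e-04] [ 0.34380787 -0.28237016  0.37472912] [-5.85156774e-01  2.62147036e-01  3.41992391e-02  1.34265681e+00
  9.72908338e-05 -5.87976534e-01]
0.84 [568.7, 273.1, 29.9, 31.4]
0.66 [480.2, 187.9, 59.2, 63.4]
```

View pics/v2.png

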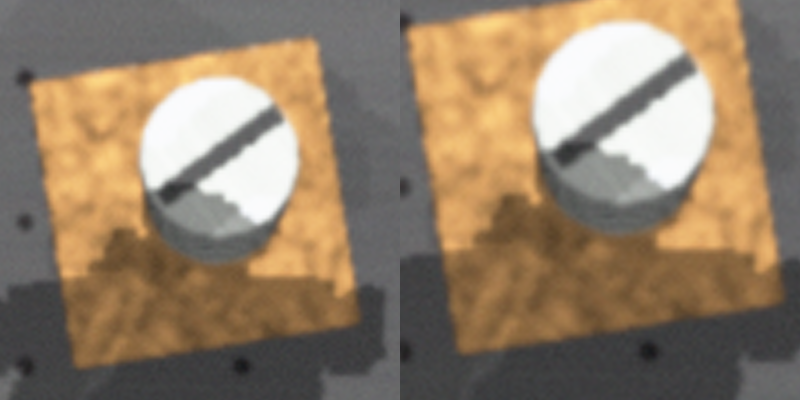

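The cap top measures 47.4 mm across, as expected, with its centre at (0.438, -0.291) and rib at about 125.7°. Next I'll descend and grip.

Emit:
move_arm([
  [1,-12.2,-8.8,30,0,0,0],
  [1,0,0,40,0,0,0],
  [1,0,0,40,0,0,0],
  [1,0,0,40,0,0,0],
  [1,0,0,40,0,0,0],
  [1,0,0,20,0,0,0],
  [1,0,0,10.6,0,0,0],
  [1,0,0,0,0,0,0],
  [1,0,0,0,0,0,0],
])

```text
clock: 4.15
eef_pos: [0.4386, -0.2923, 0.0193]
tool_rot: [-0.001, 1.0, -0.0, 0.0]
ft_force: [1.0, 0.1, 0.4]
grip_width: 0.0852
grasp_force: 0.0
```

Emit:
move_arm([
  [0,0,0,0,0,0,0],
  [0,0,0,0,0,0,0],
  [0,0,0,0,0,0,0],
  [0,0,0,0,0,0,0],
  [0,0,0,0,0,0,0],
  [0,0,0,0,0,0,0],
])

```text
clock: 4.65
eef_pos: [0.4392, -0.2928, 0.0207]
tool_rot: [-0.001, 1.0, -0.001, 0.002]
ft_force: [-0.8, 0.7, 5.6]
grip_width: 0.0463
grasp_force: 60.4
```

Gripped. I'll lift and look at the cap in the hand.

Emit:
move_arm([
  [0,0,0,-20,0,0,0],
  [0,0,0,-40,0,0,0],
  [0,0,0,-40,0,0,0],
  [0,0,0,-20,0,0,0],
  [0,0,0,0,0,0,0],
  [0,0,0,0,0,0,0],
  [0,0,0,0,0,0,0],
])

```text
clock: 5.23
eef_pos: [0.4372, -0.2918, 0.138]
tool_rot: [-0.001, 1.0, 0.0, -0.001]
ft_force: [-0.1, -0.1, -2.2]
grip_width: 0.0459
grasp_force: 61.8
```

```bash
python3 - <<'E'
from h import *
im,cal=snap("w3");o=bot.get_obs();p=o["eef_pos"];print(p,o["tool_rot"],o["ft_force"],o["grip_width"],cal["position"])
# expected cap top above TCP: rim .004, TCP .0200 at grasp
cv2.imwrite("pics/v3.png",np.hstack([ortho(im,cal,p[0],p[1],p[2]+.030,half=.05,n=400),im[:400,120:520]]))
E
```

```text
[ 0.4368292  -0.29155673  0.13727118] [-1.41448248e-03  9.99997869e-01  8.40129417e-04 -1.24680981e-03] [-0.37874305  0.15498232 -2.40233953] 0.04672454377362723 [ 0.35529079 -0.2922163   0.27324431]
```

View pics/v3.png

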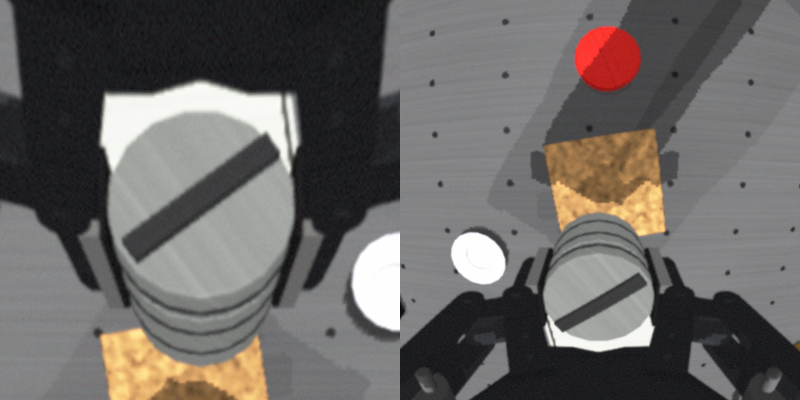

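The cap is upright and centred in the hand, with its rib at -54°. To reach the start direction of 20.7° I need to turn it about +74.7°, anticlockwise. I'll move so that the gauge lies under the wrist camera at the insertion yaw.

Emit:
move_arm([
  [0,-8.2,37.2,0,0,0,0],
  [0,-8.2,37.2,0,0,0,0],
  [0,-8.2,37.2,0,0,0,0],
  [0,-8.2,37.2,0,0,0,0],
  [0,-8.2,37.2,0,0,0,0],
  [0,-8.2,37.2,0,0,0,0],
  [0,-8.2,37.2,0,0,0,0],
  [0,-8.2,37.2,0,0,0,0],
  [0,-8.2,37.2,0,0,0,0],
  [0,-8.2,37.2,0,0,0,0],
])

```text
clock: 6.12
eef_pos: [0.5175, 0.0816, 0.1366]
tool_rot: [-0.001, 1.0, -0.0, -0.002]
ft_force: [0.9, -1.2, -1.2]
grip_width: 0.0466
grasp_force: 62.1
```

Emit:
move_arm([
  [0,0,0,0,0,0,-6.8],
  [0,0,0,0,0,0,-6.8],
  [0,0,0,0,0,0,-6.8],
  [0,0,0,0,0,0,-6.8],
  [0,0,0,0,0,0,-6.8],
  [0,0,0,0,0,0,-6.8],
  [0,0,0,0,0,0,-6.8],
  [0,0,0,0,0,0,-6.8],
  [0,0,0,0,0,0,-6.8],
  [0,0,0,0,0,0,-6.8],
])

```text
clock: 6.95
eef_pos: [0.5173, 0.0797, 0.1364]
tool_rot: [-0.563, 0.827, 0.001, -0.002]
ft_force: [-0.0, 0.3, -1.5]
grip_width: 0.0467
grasp_force: 62.2
```

Emit:
move_arm([
  [0,0,0,0,0,0,-6.8],
  [0,0,0,0,0,0,0],
  [0,0,0,0,0,0,0],
  [0,0,0,0,0,0,0],
])

```text
clock: 7.28
eef_pos: [0.5181, 0.0798, 0.1376]
tool_rot: [-0.608, 0.794, 0.001, -0.001]
ft_force: [0.4, -0.2, -1.0]
grip_width: 0.0463
grasp_force: 62.2
```

```bash
python3 - <<'E'
from h import *
im,cal=snap("w4");o=bot.get_obs();p=o["eef_pos"];print(p,o["tool_rot"],o["joint_pos"],o["ft_force"],o["grip_width"],cal["position"],R.from_quat(cal["orientation"]).as_matrix())
cv2.imwrite("pics/v4.png",np.hstack([ortho(im,cal,.5,.0,.010,n=400),ortho(im,cal,.5,.0,.0505,n=400)]))
E
```

```text
[0.51837318 0.07988117 0.1378681 ] [-6.07754232e-01  7.94124723e-01  4.08933471e-04 -7.41413808e-04] [ 1.52893501e-01  3.55591222e-01 -1.09436818e-01  1.10746170e+00
  6.27081430e-06 -1.15356614e+00] [ 0.46868535  1.15255008 -1.28531143] 0.046065559412984604 [0.49622856 0.00156553 0.2727776 ] [[-9.65228802e-01  2.48285822e-01  8.17772000e-02]
 [ 2.61405510e-01  9.15915960e-01  3.04573658e-01]
 [ 7.20278234e-04  3.15360278e-01 -9.48971747e-01]]
```

View pics/v4.png

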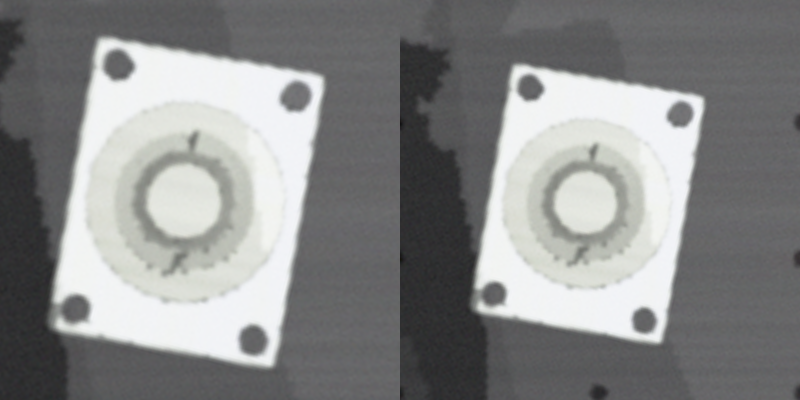

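The gauge centre from the plate and from the post tip agree with the first view: (0.4993, 0.0042), x axis -9.7°, start line 20.3°. The rib is now at about 20.9°. Next I'll move over the gauge axis and go down to just above the nose.

Emit:
move_arm([
  [0,26,-0.5,0,0,0,0],
  [0,26,-0.5,0,0,0,0],
  [0,26,-0.5,0,0,0,0],
  [0,0,0,25,0,0,0],
  [0,0,0,25,0,0,0],
  [0,0,0,12,0,0,0],
  [0,0,0,0,0,0,0],
  [0,0,0,0,0,0,0],
])

```text
clock: 8.0
eef_pos: [0.4994, 0.0042, 0.0762]
tool_rot: [-0.608, 0.794, 0.001, -0.001]
ft_force: [-0.3, 0.3, -0.6]
grip_width: 0.0466
grasp_force: 62.2
```

Emit:
move_arm([
  [0,0,0,0,0,0,0],
])

```text
clock: 8.08
eef_pos: [0.5009, 0.0043, 0.0776]
tool_rot: [-0.608, 0.794, -0.0, 0.001]
ft_force: [0.7, 0.0, -1.6]
grip_width: 0.0466
grasp_force: 62.2
```

Emit:
move_arm([
  [0,0,0,0,0,0,0],
])

```text
clock: 8.17
eef_pos: [0.5013, 0.0044, 0.078]
tool_rot: [-0.609, 0.794, -0.001, 0.001]
ft_force: [-0.1, -0.5, -1.1]
grip_width: 0.0464
grasp_force: 62.2
```

Emit:
move_arm([
  [0,0,0,0,0,0,0],
])

```text
clock: 8.25
eef_pos: [0.5012, 0.0044, 0.0779]
tool_rot: [-0.609, 0.793, -0.001, 0.001]
ft_force: [0.1, -0.1, -1.2]
grip_width: 0.0467
grasp_force: 62.2
```

Emit:
move_arm([
  [0,0.5,1.8,0,0,0,0],
  [0,0,0,5,0,0,0],
  [0,0,0,5,0,0,0],
  [0,0,0,0,0,0,0],
  [0,0,0,0,0,0,0],
])

```text
clock: 8.67
eef_pos: [0.4977, 0.0042, 0.0661]
tool_rot: [-0.609, 0.794, 0.0, -0.001]
ft_force: [-0.3, -0.4, -1.4]
grip_width: 0.0462
grasp_force: 62.2
```

Emit:
move_arm([
  [0,0,0,0,0,0,0],
  [0,0,0,0,0,0,0],
])

```text
clock: 8.83
eef_pos: [0.4983, 0.0042, 0.0667]
tool_rot: [-0.609, 0.794, -0.0, 0.0]
ft_force: [0.5, -0.0, -1.7]
grip_width: 0.0463
grasp_force: 62.2
```

```bash
python3 - <<'E'
from h import *
im=bot.camera("side");cv2.imwrite("pics/side5.png",im)
im2,cal=snap("w5");o=bot.get_obs();p=o["eef_pos"];print(p,o["ft_force"])
u=proj("side",[[.4993,.0042,.05]])[0];x,y=int(u[0]),int(u[1])
a=cv2.resize(im[y-40:y+40,x-40:x+40],(400,400),interpolation=cv2.INTER_CUBIC)
cv2.imwrite("pics/v5.png",np.hstack([a,ortho(im2,cal,p[0],p[1],p[2]+.030,half=.05,n=400)]))
E
```

```text
[0.49837737 0.0042161  0.0667976 ] [ 0.04864193 -0.21295001 -1.04018739]
```

View pics/v5.png

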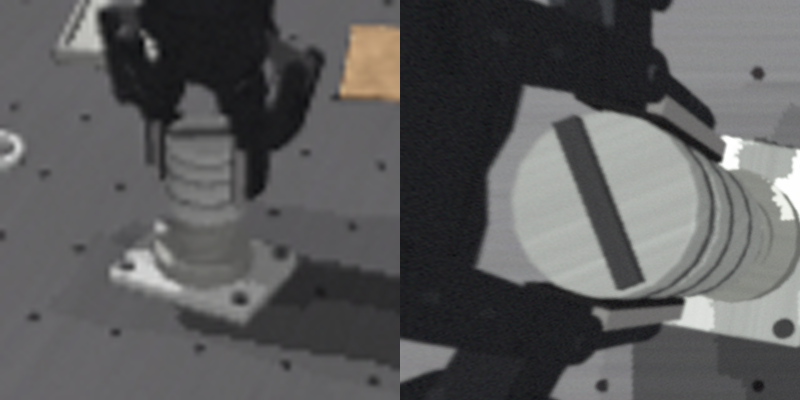

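Side view: the cap is directly above the gauge nose. Wrist view: the rib is at 20.3°, which is right on the start line. I'll lower it onto the thread.

Emit:
move_arm([
  [0,-0.2,-0.7,2,0,0,0],
  [0,0,0,2,0,0,0],
  [0,0,0,2,0,0,0],
  [0,0,0,2,0,0,0],
  [0,0,0,0,0,0,0],
])

```text
clock: 9.35
eef_pos: [0.4986, 0.0043, 0.0581]
tool_rot: [-0.609, 0.794, 0.0, -0.0]
ft_force: [-0.6, -0.1, -2.5]
grip_width: 0.0465
grasp_force: 62.2
```

Emit:
move_arm([
  [0,0,0,2,0,0,0],
  [0,0,0,2,0,0,0],
  [0,0,0,0,0,0,0],
])

```text
clock: 9.6
eef_pos: [0.4987, 0.0043, 0.0543]
tool_rot: [-0.609, 0.794, 0.0, -0.0]
ft_force: [-0.2, 0.5, -2.0]
grip_width: 0.0462
grasp_force: 62.2
```

Emit:
move_arm([
  [0,0,0,1.5,0,0,0],
  [0,0,0,1.5,0,0,0],
  [0,0,0,0,0,0,0],
])

```text
clock: 9.85
eef_pos: [0.4989, 0.0043, 0.0515]
tool_rot: [-0.609, 0.794, 0.0, -0.0]
ft_force: [0.7, 0.2, -1.9]
grip_width: 0.0464
grasp_force: 62.2
```

Emit:
move_arm([
  [0,0,0,1,0,0,0],
  [0,0,0,1,0,0,0],
  [0,0,0,0,0,0,0],
])

```text
clock: 10.1
eef_pos: [0.499, 0.0042, 0.0497]
tool_rot: [-0.609, 0.794, -0.0, 0.0]
ft_force: [0.5, 0.7, -1.6]
grip_width: 0.0464
grasp_force: 62.3
```

Emit:
move_arm([
  [0,0,0,1,0,0,0],
  [0,0,0,1,0,0,0],
  [0,0,0,0,0,0,0],
])

```text
clock: 10.35
eef_pos: [0.4991, 0.0043, 0.0493]
tool_rot: [-0.609, 0.794, -0.0, 0.0]
ft_force: [-4.5, 0.2, 11.4]
grip_width: 0.0463
grasp_force: 63.5
```

Contact came at TCP z 0.0494, as predicted. Now I'll screw clockwise, advancing 0.55 mm per 7°.

Emit:
move_arm([
  [0,0,0,0.5,0,0,7],
  [0,0,0,0.5,0,0,7],
  [0,0,0,0.55,0,0,7],
  [0,0,0,0.55,0,0,7],
  [0,0,0,0.55,0,0,7],
])

```text
clock: 10.77
eef_pos: [0.5005, 0.0039, 0.0467]
tool_rot: [-0.339, 0.941, -0.001, 0.002]
ft_force: [-0.4, -1.8, 7.1]
grip_width: 0.0463
grasp_force: 62.8
```

Emit:
move_arm([
  [0,0,0,0.55,0,0,7],
  [0,0,0,0.55,0,0,7],
  [0,0,0,0.55,0,0,7],
])

```text
clock: 11.02
eef_pos: [0.5004, 0.0038, 0.045]
tool_rot: [-0.162, 0.987, -0.001, 0.002]
ft_force: [-0.1, -1.6, 8.1]
grip_width: 0.0464
grasp_force: 62.8
```

Emit:
move_arm([
  [0,0,0,0.55,0,0,7],
  [0,0,0,0.55,0,0,7],
])

```text
clock: 11.18
eef_pos: [0.5004, 0.0039, 0.0439]
tool_rot: [-0.04, 0.999, -0.0, 0.002]
ft_force: [-0.3, -0.1, 7.8]
grip_width: 0.046
grasp_force: 62.9
```

Emit:
move_arm([
  [0,0,0,0.55,0,0,7],
])

```text
clock: 11.27
eef_pos: [0.5006, 0.0041, 0.0437]
tool_rot: [0.021, 1.0, -0.0, 0.002]
ft_force: [-2.3, -0.9, 13.3]
grip_width: 0.0466
grasp_force: 63.3
```

```bash
python3 -c "
from h import *
o=bot.get_obs();print(o['eef_pos'],o['ft_force'],o['ft_torque'],o['tool_rot'])"
```

```text
[0.50060171 0.00411955 0.04366805] [-2.34047082 -0.93489626 13.28474968] [-0.07412654  0.39308037  0.08266997] [ 2.07619085e-02  9.99782566e-01 -4.96787156e-05  1.93967616e-03]
```

Emit:
move_arm([
  [0,0,0,0.3,0,0,4],
])

```text
clock: 11.35
eef_pos: [0.5008, 0.0041, 0.0437]
tool_rot: [0.055, 0.998, -0.0, 0.002]
ft_force: [-2.1, 0.2, 12.8]
grip_width: 0.0462
grasp_force: 63.3
```

Emit:
move_arm([
  [0,0,0,0.3,0,0,4],
])

```text
clock: 11.43
eef_pos: [0.501, 0.0041, 0.0437]
tool_rot: [0.089, 0.996, 0.0, 0.002]
ft_force: [-2.2, -0.2, 15.2]
grip_width: 0.0466
grasp_force: 63.4
```

```bash
python3 -c "
from h import *
o=bot.get_obs();print(o['eef_pos'],o['ft_force'],o['ft_torque'],o['tool_rot'],o['tau'][5])"
```

```text
[0.50103435 0.00407776 0.04365819] [-2.18964877 -0.24391079 15.1872993 ] [-0.01098526  0.39172167  0.04079851] [8.91879763e-02 9.96011730e-01 2.52276803e-05 2.47766871e-03] -0.6012663245201111
```

The height has stopped at 0.0437, about 5 mm above home. I'll keep turning gently to tell a real stop from a jam.

Emit:
move_arm([
  [0,0,0,0.2,0,0,5],
  [0,0,0,0.2,0,0,5],
])

```text
clock: 11.6
eef_pos: [0.5015, 0.004, 0.0437]
tool_rot: [0.176, 0.984, 0.0, 0.003]
ft_force: [-1.8, 0.3, 15.3]
grip_width: 0.0465
grasp_force: 63.5
```

```bash
python3 -c "
from h import *
o=bot.get_obs();print(o['eef_pos'],o['ft_force'],o['ft_torque'],o['tool_rot'],o['tau'][5])"
```

```text
[0.50146811 0.00398781 0.04366752] [-1.8311389   0.26210652 15.27113521] [-0.16328359  0.43560953  0.01988255] [1.76023511e-01 9.84381364e-01 1.99191451e-04 3.00222797e-03] -0.8079446107149124
```

Emit:
move_arm([
  [0,0,0,0.2,0,0,5],
  [0,0,0,0.2,0,0,5],
])

```text
clock: 11.77
eef_pos: [0.5014, 0.0038, 0.0436]
tool_rot: [0.261, 0.965, 0.0, 0.003]
ft_force: [-3.7, -1.6, 19.7]
grip_width: 0.0464
grasp_force: 64.2
```

```bash
python3 -c "
from h import *
o=bot.get_obs();print(o['eef_pos'],o['ft_force'],o['ft_torque'],o['tool_rot'],o['tau'][5])"
```

```text
[0.50144771 0.00380073 0.04359594] [-3.73904001 -1.61737817 19.71113908] [-0.49771514  0.97228803  0.38805834] [2.60963800e-01 9.65343732e-01 2.00147403e-04 3.05500367e-03] -0.5151870287954807
```

The cap bottomed out after about 77° and is binding at about 105°, 5 mm above home. That makes it faulty, so it goes to the square tray. Unscrewing now.

Emit:
move_arm([
  [0,0,0,-0.7,0,0,-7],
  [0,0,0,-0.4,0,0,-7],
  [0,0,0,-0.3,0,0,-7],
  [0,0,0,-0.3,0,0,-7],
  [0,0,0,-0.5,0,0,-7],
])

```text
clock: 12.18
eef_pos: [0.5006, 0.0042, 0.044]
tool_rot: [-0.046, 0.999, -0.0, 0.002]
ft_force: [-0.3, -0.9, 6.0]
grip_width: 0.0462
grasp_force: 62.6
```

Emit:
move_arm([
  [0,0,0,-0.55,0,0,-7],
  [0,0,0,-0.55,0,0,-7],
  [0,0,0,-0.55,0,0,-7],
  [0,0,0,-0.55,0,0,-7],
])

```text
clock: 12.52
eef_pos: [0.5006, 0.0045, 0.0462]
tool_rot: [-0.287, 0.958, -0.0, 0.002]
ft_force: [0.4, 0.8, 4.4]
grip_width: 0.0465
grasp_force: 62.5
```

Emit:
move_arm([
  [0,0,0,-0.55,0,0,-7],
  [0,0,0,-0.55,0,0,-7],
  [0,0,0,-0.55,0,0,-7],
])

```text
clock: 12.77
eef_pos: [0.5005, 0.0048, 0.0478]
tool_rot: [-0.456, 0.89, -0.0, 0.002]
ft_force: [-0.1, 1.7, 5.6]
grip_width: 0.0462
grasp_force: 62.6
```

Emit:
move_arm([
  [0,0,0,-0.55,0,0,-7],
  [0,0,0,-0.55,0,0,-7],
  [0,0,0,-0.55,0,0,-7],
  [0,0,0,-0.3,0,0,-3],
  [0,0,0,-1,0,0,0],
  [0,0,0,-1,0,0,0],
])

```text
clock: 13.27
eef_pos: [0.4989, 0.0042, 0.0505]
tool_rot: [-0.629, 0.778, -0.0, -0.0]
ft_force: [1.1, 0.5, -1.8]
grip_width: 0.0465
grasp_force: 62.3
```

Emit:
move_arm([
  [0,0,0,-1,0,0,0],
  [0,0,0,-1,0,0,0],
  [0,0,0,0,0,0,0],
])

```text
clock: 13.52
eef_pos: [0.4988, 0.0042, 0.0523]
tool_rot: [-0.629, 0.778, 0.0, -0.0]
ft_force: [-0.9, 0.1, -1.4]
grip_width: 0.0465
grasp_force: 62.3
```

It's off the thread; the force reading is just the cap's weight. I'll lift and move over to the tray.

Emit:
move_arm([
  [0,0,0,-20,0,0,0],
  [0,0,0,-30,0,0,0],
  [0,0,0,-28,0,0,0],
  [0,0,0,0,0,0,0],
])

```text
clock: 13.85
eef_pos: [0.5026, 0.0041, 0.1356]
tool_rot: [-0.629, 0.777, -0.003, 0.004]
ft_force: [0.6, -0.7, -1.4]
grip_width: 0.0461
grasp_force: 65.4
```

Emit:
move_arm([
  [0,32.2,-22.4,0,0,0,0],
  [0,32.2,-22.4,0,0,0,0],
  [0,32.2,-22.4,0,0,0,0],
  [0,32.2,-22.4,0,0,0,0],
  [0,32.2,-22.4,0,0,0,0],
  [0,32.2,-22.4,0,0,0,0],
  [0,32.2,-22.4,0,0,0,0],
  [0,32.2,-22.4,0,0,0,0],
  [0,0,0,0,0,0,0],
  [0,0,0,0,0,0,0],
])

```text
clock: 14.68
eef_pos: [0.6198, -0.2873, 0.1276]
tool_rot: [-0.628, 0.779, 0.001, -0.001]
ft_force: [-0.5, 0.4, -1.7]
grip_width: 0.0464
grasp_force: 65.5
```

```bash
python3 - <<'E'
from h import *
im,cal=snap("w6");o=bot.get_obs();p=o["eef_pos"];print(p,o["tool_rot"],o["ft_force"],o["grip_width"],o["joint_pos"])
cv2.imwrite("pics/v6.png",np.hstack([ortho(im,cal,.62,-.285,.013,half=.1,n=400),ortho(im,cal,p[0],p[1],p[2]+.03,half=.05,n=400)]))
E
```

```text
[ 0.61956336 -0.28551028  0.12818738] [-6.28376360e-01  7.77907596e-01  1.59881922e-03 -6.05219058e-04] [-0.55478476 -0.4989263  -1.79182345] 0.04632241221550442 [-4.31963600e-01  6.68544958e-01  3.82613961e-01  1.28826817e+00
  3.32815990e-04 -1.79089506e+00]
```

View pics/v6.png

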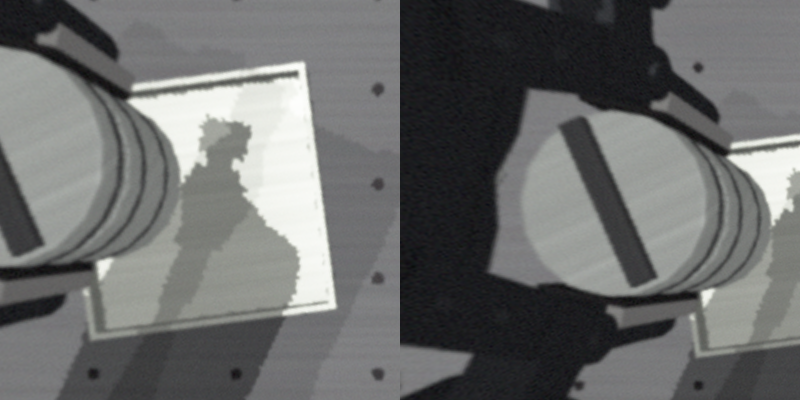

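The tray centre measures (0.619, -0.284), directly under the tool. The cap is upright in the grip, so I'll lower it.

Emit:
move_arm([
  [0,0,0,30,0,0,0],
  [0,0,0,35,0,0,0],
  [0,0,0,20,0,0,0],
  [0,0,0,8,0,0,0],
  [0,0,0,4,0,0,0],
  [0,0,0,0,0,0,0],
  [0,0,0,0,0,0,0],
  [0,0,0,0,0,0,0],
])

```text
clock: 15.4
eef_pos: [0.6221, -0.2854, 0.0359]
tool_rot: [-0.629, 0.777, -0.002, 0.001]
ft_force: [0.3, -0.9, -1.1]
grip_width: 0.0462
grasp_force: 65.5
```

Emit:
move_arm([
  [0,0,0,2,0,0,0],
  [0,0,0,2,0,0,0],
  [0,0,0,2,0,0,0],
  [0,0,0,0,0,0,0],
])

```text
clock: 15.73
eef_pos: [0.6203, -0.285, 0.0271]
tool_rot: [-0.629, 0.777, 0.0, -0.0]
ft_force: [-0.2, 0.1, -1.7]
grip_width: 0.0465
grasp_force: 65.5
```

Emit:
move_arm([
  [0,0,0,2,0,0,0],
  [0,0,0,2,0,0,0],
  [0,0,0,1,0,0,0],
  [0,0,0,0,0,0,0],
  [0,0,0,0,0,0,0],
])

```text
clock: 16.15
eef_pos: [0.6204, -0.285, 0.0221]
tool_rot: [-0.629, 0.777, 0.0, -0.0]
ft_force: [-0.2, 0.5, -1.3]
grip_width: 0.0465
grasp_force: 65.5
```

Emit:
move_arm([
  [0,0,0,1,0,0,0],
  [0,0,0,1,0,0,0],
  [0,0,0,0,0,0,0],
])

```text
clock: 16.4
eef_pos: [0.6204, -0.285, 0.0201]
tool_rot: [-0.629, 0.777, 0.0, -0.0]
ft_force: [0.3, -0.0, -1.2]
grip_width: 0.0466
grasp_force: 65.5
```

Emit:
move_arm([
  [0,0,0,0.7,0,0,0],
  [0,0,0,0.7,0,0,0],
  [0,0,0,0,0,0,0],
])

```text
clock: 16.65
eef_pos: [0.6205, -0.2851, 0.0199]
tool_rot: [-0.629, 0.777, -0.0, 0.0]
ft_force: [-3.0, 0.6, 4.8]
grip_width: 0.0462
grasp_force: 65.9
```

Emit:
move_arm([
  [0,0,0,0.6,0,0,0],
  [0,0,0,0,0,0,0],
])

```text
clock: 16.82
eef_pos: [0.6205, -0.2851, 0.0198]
tool_rot: [-0.629, 0.777, -0.0, 0.0]
ft_force: [-3.7, 2.1, 6.8]
grip_width: 0.0467
grasp_force: 66.3
```

It's on the floor. I'll release with a limited opening and go straight up.

Emit:
move_arm([
  [0,0,0,-0.6,0,0,0],
  [0.65,0,0,-0.5,0,0,0],
  [0.72,0,0,0,0,0,0],
  [0.72,0,0,0,0,0,0],
  [0.72,0,0,0,0,0,0],
  [0.72,0,0,0,0,0,0],
])

```text
clock: 17.32
eef_pos: [0.6205, -0.285, 0.0191]
tool_rot: [-0.629, 0.777, 0.0, -0.0]
ft_force: [0.9, -0.3, -0.3]
grip_width: 0.0614
grasp_force: 0.0
```

Emit:
move_arm([
  [0.72,0,0,-5,0,0,0],
  [0.72,0,0,-15,0,0,0],
  [0.72,0,0,-35,0,0,0],
  [0.72,0,0,-35,0,0,0],
  [0.72,0,0,-35,0,0,0],
  [0.72,0,0,-30,0,0,0],
  [0.72,0,0,0,0,0,0],
  [0.72,0,0,0,0,0,0],
])

```text
clock: 17.98
eef_pos: [0.6222, -0.2858, 0.1782]
tool_rot: [-0.629, 0.777, -0.003, 0.002]
ft_force: [0.2, 0.0, -1.0]
grip_width: 0.0614
grasp_force: 0.0
```

```bash
python3 - <<'E'
from h import *
im=bot.camera("side");cv2.imwrite("pics/side7.png",im)
u=proj("side",[[.62,-.285,.02]])[0];x,y=int(u[0]),int(u[1])
im2,cal=snap("w7");print(bot.get_obs()["eef_pos"])
cv2.imwrite("pics/v7.png",np.hstack([cv2.resize(im[y-40:y+40,x-40:x+40],(400,400)),ortho(im2,cal,.62,-.285,.049,half=.08,n=400)]))
E
```

```text
[ 0.62012205 -0.28484714  0.17386007]
```

View pics/v7.png

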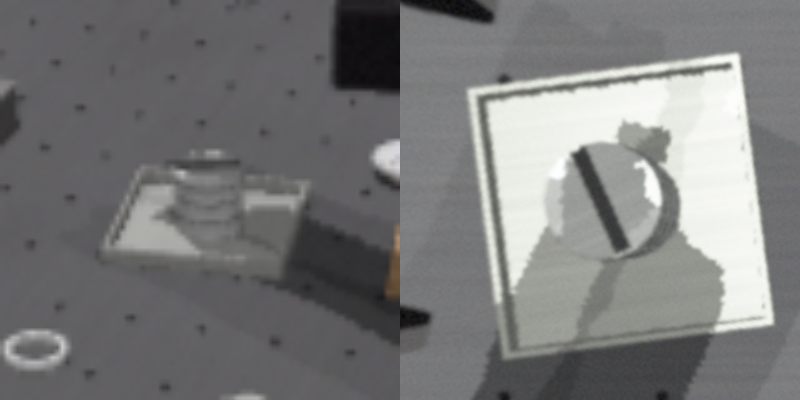

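The side view (cap at px 208,200) and the wrist view (top at px 604,200) both show the cap standing upright near the middle of the square tray. The gripper is clear, so I'll hand in.

```bash
python3 -c "
from workcell import bot
print(bot.job_done())"
```

```text
the job is handed in; nothing more can be done
None
```

The cap from the mat stopped about 5 mm short of the gauge's shoulder, so it is faulty; I unscrewed it, stood it upright near the centre of the square tray and handed the job in, though the hand-in gave no verdict.

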